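# Slide the scrubber holder into its ledge track

### The job

Put the steel pot scrubber holder with the oblong foot into the aluminium track on the tiles: lead its foot in under the lips at the flared open end and slide it fully home to the stop, then leave it standing there. Leave the other holder, the one with the round foot, where it stands.

Things in the scene. Friction and masses are not known exactly. Their poses are not given: they have to be found in the camera images.
- slide_cup (a point): Cup centre of the loose steel holder to move (0.2 to 0.4 kg, 91 mm tall). Oblong foot 70 (x) by 44 (y) by 8 mm thick, neck 10 mm thick, and at 46 to 91 mm height an empty box cup 44 (x) by 36 (y) mm, best grasped across the 36 mm. The point is 68.5 mm above the foot's underside, on the neck's axis; x along the foot's length (both ways round are equal), z up. On one of two spots, yaw varies.
- track: Aluminium track fixed on the tiles, place and yaw vary. Origin on the tiles where the lips begin at the open end; x inward to the stop, z up. No floor. Walls 58 mm apart, 27 mm high; lips at 22 to 27 mm height leave a 26 mm slot for the neck. Lips run from x = 0 to 150 mm, where a 34 mm high stop closes the end. From x = 0 to -37 mm the walls flare, without lips, to about 95 mm.
- track_home (a point): Point on the track's centre line 115 mm inward of the track's origin and 68.5 mm above the tiles: where the cup's centre is when the oblong foot touches the stop. Axes as the track's.
- round_cup (a point): Cup centre of the other steel holder, 68.5 mm above its underside: same cup and neck, but a round foot 84 mm in diameter and 8 mm thick, too wide for the track. It stands on the other of the two spots.
Not all that is in view belongs to the job. What is shaped like the part that bears slide_cup but pink is not meant. There is more than one size of the track; the job needs the smaller.

How it is judged:
On the way:
1. the oblong foot is part-way into the track from its open end, under the lips (x of slide_cup in the frame of track between -0.015 and 0.085 m and y of slide_cup in the frame of track between -0.018 and 0.018 m and z of slide_cup in the frame of track below 0.085 m), for 0.05 s.
At the end, for the whole second after the job is handed in: The oblong-footed holder stands upright (within 10 degrees) in the track, its foot on the tiles under the lips and in line with the track (within 15 degrees), no more than 15 mm short of the stop; the round-footed holder is within 30 mm of where it stood (x of slide_cup in the frame of track_home between -0.015 and 0.01 m and y of slide_cup in the frame of track_home between -0.015 and 0.015 m and z of slide_cup in the frame of track_home between -0.008 and 0.008 m and angle between slide_cup's own z axis and vertical below 0.17 rad and angle between the x axis of slide_cup and the x axis of track, either way round below 0.26 rad and distance of round_cup from where it was at the start of the episode below 0.03 m); the robot touches nothing.
It fails at once if the round-footed holder is shifted or lifted more than 30 mm (distance of round_cup from where it was at the start of the episode above 0.03 m).
It also fails if it takes over 40 s, if anything falls off the work surface, if the arm or the gripper's body presses on something with over 40 N, if the wrist force passes 120 N, or if a joint passes its speed limit or range.

### The arm

A 6-joint arm with a two-finger parallel gripper is mounted at the origin on the work surface. World frame = base frame: x ahead of the robot, y to its left, z up, the work surface at z = 0. Lengths are in m, angles in rad, forces in N, time in s.
With the tool pointing down it reaches from about 0.25 to 0.775 m from the base axis. Payload 8.9 kg.
Tool frame: the origin (TCP) lies between the finger pads; the fingertips stand 14 mm ahead of it and the grasp point (between the pads) lies 5 mm behind it; z points along the fingers, y is the direction in which the jaws open and shut (so a half turn about z gives the same grasp; the last joint's range is limited). The gripper opens to 85 mm and grips with 20 to 120 N. Pads are 22 mm wide; open, the fingers measure 114 mm over their backs; the gripper's body (76 mm by 85 mm) begins 54 mm behind the grasp point. The pads swing forward as they close: fully open they stand 13 mm farther back than shut.
Start: joints at [-1.252, 0.291, -0.153, 1.127, 0, 1.431], TCP at [0.232, -0.471, 0.245] pointing down, gripper open.
Joint ranges: [-2.52, 2.52], [-0.91, 1.74], [-1.3, 1.37], [-1.96, 2.02], [-1.52, 1.47], [-3.14, 3.14]. Speed limits (rad/s): [2.22, 2.22, 2.79, 3.14, 3.14, 3.14].

### API

Orientations are given as a rotation vector (axis times angle).
In Python, from rig import robot gives the robot as it stands.
- The arm moves only by the tool move_arm, never from a script. Its argument "targets" is a list of rows, each a list of 7 numbers: the turn, a rotation vector about the tool's x, y, z in rad, then the shift along the tool's x, y, z in m, then the opening, from 0 (shut) to 1 (fully open). In form: [[wx, wy, wz, tx, ty, tz, jaw], ...]. A call has exactly 8 rows; each row shifts and turns the commanded pose from where the row before left it, along the tool's axes as they then stand; what a row does not reach is not made up. A row lasts 1/10 s, in which the tool goes at most 50 mm and 8.59 degrees, less where a joint would pass 70% of its speed; a pose out of reach is approached as far as the arm can. A call with a gripper value outside its range is refused whole. The fingers move at their own pace and stop on an object; "squeeze" is the grip in N (left out, the last holds). Time passes only in rows, so rows that do not move let the fingers close, or fill a call up. It gives the time, the measured TCP pose, the force and the opening at its end, in the units of the state.
- robot.observe(): the state, without advancing time (a new reading comes with each control period).
- robot.camera(name): name is "side" or "top" or "wrist"; returns the picture (480x640x3 uint8, red, green, blue); there is no depth.
- robot.camera_model(name): a dict with "fx", "fy", "cx", "cy" (pixels), "D" ([k1, k2, p1, p2, k3] as OpenCV has them; the pictures are not rectified), "world_from_camera" (4x4, takes a point from camera to world coordinates); the wrist camera has in their place "T_tool_cam" (4x4, takes a point from camera to tool coordinates, whose origin is the TCP and whose axes are the flange's). Camera axes: x right, y down, z forward; pixel columns grow to the right and rows downward; lengths in m; the calibration is good to about 2 mm. A picture is of the moment at which its call begins: read the wrist's pose just before it. camera_model takes no time and is no camera call.
- robot.finish_job(): hands the job in, once; it reports no verdict.
The state is a dict: "clock": time; "qpos": joint angles; "qd": joint speeds; "joint_efforts": joint torques, N m; "tool_pos": TCP position; "tcp_rot": TCP orientation; "force": force on the tool from outside, world axes, zero at the start; "wrist_torque": the same for the moment, N m; "width": opening from 0.0 (shut) to 1.0 (fully open).
Only numpy, scipy, OpenCV 4.12 (cv2) and the standard library are available. Lean on these libraries where they do the work, as an engineer would, in place of code of your own. Each camera call takes 0.05 s, during which the arm holds its last target.

## Working session

There is one attempt and no reset: what is moved stays moved. The work goes in short steps, Python scripts to look and compute and a tool call to move; the robot and the scene stay as the last step left them, time stands still between calls to the robot, and variables do not carry over. Pictures are saved under pics/ and viewed, and the job is handed in when it is done.

Besides the shell and the picture viewer there is one more tool, called after "Request:" by a JSON object that holds its "fn" and its "kwargs". move_arm: Moves the arm, as the interface text tells. Its arguments: {"type":"object","properties":{"targets":{"type":"array"},"squeeze":{"type":"number"}},"required":["targets"]}

```bash
mkdir -p pics; ls; python3 - <<'E'
from rig import robot
import cv2
s=robot.observe();print(s)
for n in ("top","side","wrist"):
    im=robot.camera(n);cv2.imwrite(f"pics/{n}0.png",cv2.cvtColor(im,cv2.COLOR_RGB2BGR))
    print(n,robot.camera_model(n))
E
```

```text
pics
{'clock': 0.0, 'qpos': array([-1.25229817e+00,  2.91267717e-01, -1.54142424e-01,  1.12668291e+00,
        2.02149501e-05,  1.43148896e+00]), 'qd': array([ 0.00148216,  0.0007514 , -0.0015066 ,  0.00103625,  0.00130129,
        0.00136432]), 'joint_efforts': array([ 4.03124332e-04, -5.37143862e+01,  3.31370759e+01,  1.58998155e-02,
       -2.65878116e-04,  1.21274869e-05]), 'tool_pos': array([ 0.23191246, -0.47053166,  0.24473281]), 'tcp_rot': array([-3.05838762e+00, -7.12562293e-01,  1.50563192e-04]), 'force': array([ 0.47266847, -0.15756813, -0.1114071 ]), 'wrist_torque': array([ 0.024243  , -0.04043464,  0.00803426]), 'width': 0.9996798059032137}
top {'fx': 514.3904146260685, 'fy': 514.3904146260685, 'cx': 315.4289665697529, 'cy': 237.8513673990609, 'D': array([-0.06583144,  0.        ,  0.        ,  0.        ,  0.        ]), 'world_from_camera': array([[ 0.00717926, -0.99824007,  0.0588662 ,  0.38666334],
       [-0.99983123, -0.0081613 , -0.01645919, -0.05666439],
       [ 0.01691065, -0.0587381 , -0.99813018,  1.28031631],
       [ 0.        ,  0.        ,  0.        ,  1.
[... 309 characters left out ...]
4905, -0.75015837,  0.75117037],
       [-0.02132162, -0.78842273, -0.61476418,  0.76047753],
       [ 0.        ,  0.        ,  0.        ,  1.        ]])}
wrist {'fx': 381.4590981997566, 'fy': 381.4590981997566, 'cx': 316.67659448577615, 'cy': 241.27627713743425, 'D': array([-0.06550729,  0.        ,  0.        ,  0.        ,  0.        ]), 'T_tool_cam': array([[ 1.59805271e-04, -9.56808598e-01, -2.90718561e-01,
         7.44280738e-02],
       [ 9.99999666e-01,  3.85879448e-04, -7.20310239e-04,
        -5.50405315e-04],
       [ 8.01381347e-04, -2.90718348e-01,  9.56808340e-01,
        -1.27701555e-01],
       [ 0.00000000e+00,  0.00000000e+00,  0.00000000e+00,
         1.00000000e+00]])}
```

View pics/top0.png

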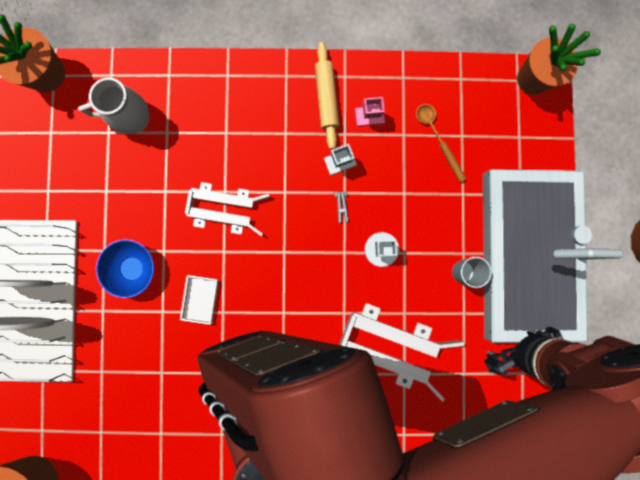

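View pics/side0.png

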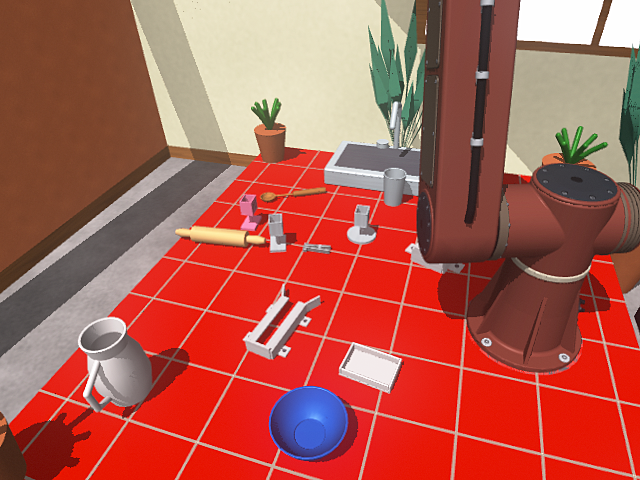

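View pics/wrist0.png

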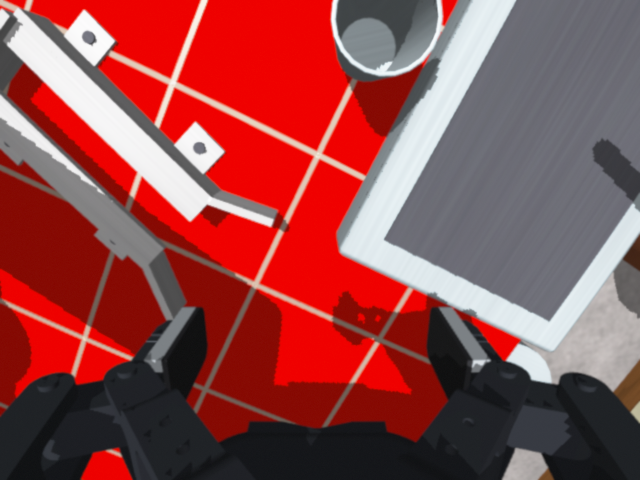

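Candidates: grey holder with an oblong foot at top (341,160), pink one at (370,110), round-footed one at (382,249). Tracks: the upper-left one at (228,208), and a larger-looking one at (405,345). I'll zoom in on crops and check sizes.

```bash
cat > h.py <<'E'
import numpy as np,cv2
from rig import robot
from scipy.spatial.transform import Rotation as R
def ray(n,px,T=None):
    m=robot.camera_model(n);K=np.array([[m['fx'],0,m['cx']],[0,m['fy'],m['cy']],[0,0,1]])
    p=cv2.undistortPoints(np.array(px,float).reshape(-1,1,2),K,m['D']).reshape(-1,2)
    if T is None: T=m['world_from_camera']
    d=np.c_[p,np.ones(len(p))]@T[:3,:3].T
    return T[:3,3],d
def plane(n,px,z,T=None):
    o,d=ray(n,px,T); z=np.broadcast_to(z,len(d)); return o+d*((z-o[2])/d[:,2])[:,None]
def wristT(s):
    T=np.eye(4);T[:3,:3]=R.from_rotvec(s['tcp_rot']).as_matrix();T[:3,3]=s['tool_pos'];return T@robot.camera_model('wrist')['T_tool_cam']
def crop(src,x0,y0,x1,y1,k,dst):
    im=cv2.imread(src)[y0:y1,x0:x1];cv2.imwrite(dst,cv2.resize(im,None,fx=k,fy=k,interpolation=cv2.INTER_CUBIC))
E
python3 - <<'E'
from h import *
crop("pics/top0.png",170,170,290,250,6,"pics/c1.png")
crop("pics/top0.png",310,85,430,175,6,"pics/c2.png")
crop("pics/side0.png",220,180,400,380,3,"pics/c3.png")
E
```

```text
(no output)
```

View pics/c1.png

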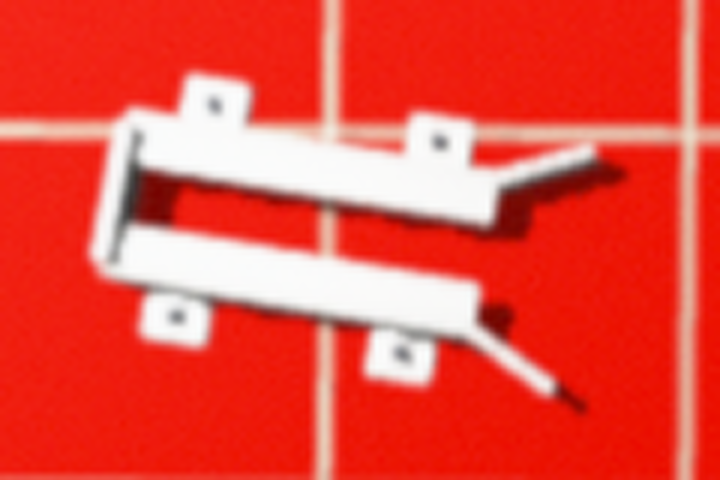

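View pics/c2.png

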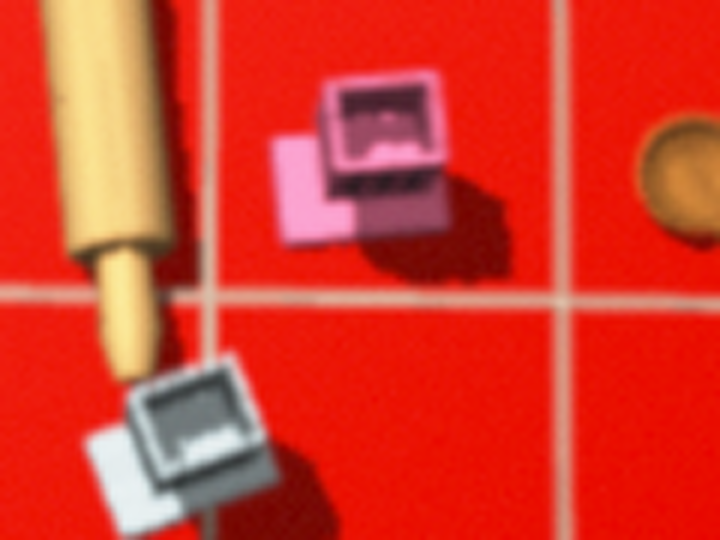

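View pics/c3.png

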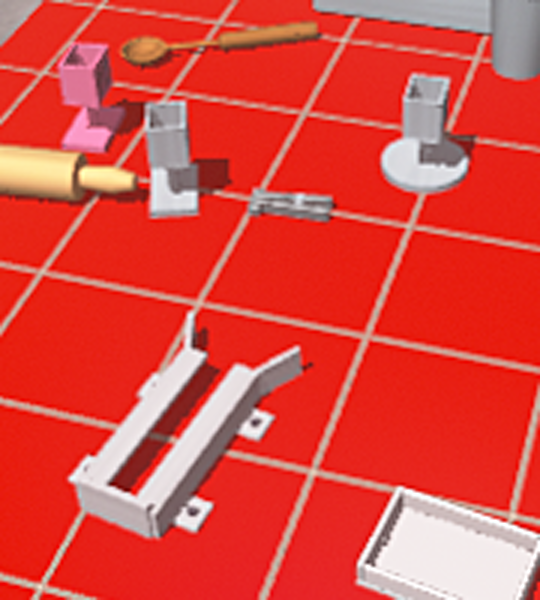

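The target is the grey holder with rectangular foot at top (341,160). The cup rim lies in c2 at about (200,420). The pink one and the round one are ruled out. Now measuring.

```bash
python3 - <<'E'
from h import *
np.set_printoptions(precision=4,suppress=True)
c1=lambda l:np.array(l)/6+[170,170]-.4
c2=lambda l:np.array(l)/6+[310,85]-.4
U=plane('top',c1([(140,167),(496,228)]),.027);L=plane('top',c1([(130,225),(482,284)]),.027)
O=plane('top',c1([(500,175),(470,340)]),.027); F=plane('top',c1([(597,150),(552,393)]),.027)
S=plane('top',c1([(130,107),(93,264)]),.034)
print(U,L,'\nouter',O,'\nflare',F,'\nstop',S)
for A in(U,L): d=A[0]-A[1];print(np.linalg.norm(d),np.degrees(np.arctan2(d[1],d[0])))
d=F.mean(0);print('fl width',np.linalg.norm(F[0]-F[1]),'outer w',np.linalg.norm(O[0]-O[1]),'slot',U[1]-L[1],'len',np.linalg.norm(S.mean(0)[:2]-O.mean(0)[:2]))
dd=S.mean(0)-O.mean(0);print('ang by centres',np.degrees(np.arctan2(dd[1],dd[0])), O.mean(0),((U+L)/2))
C=plane('top',c2([(128,398),(235,352),(270,437),(165,488)]),.091)
print('cup',C,C.mean(0));
for i in range(4): d=C[(i+1)%4]-C[i];print(np.linalg.norm(d),np.degrees(np.arctan2(d[1],d[0])))
P=plane('top',c2([(85,437),(125,537),(282,480)]),.008);print('foot',P,(P[0]+0*P[1])/1)
for i in range(2): d=P[(i+1)]-P[i];print(np.linalg.norm(d),np.degrees(np.arctan2(d[1],d[0])))
# large track size check
B=plane('top',[(345,347),(357,307),(440,355)],.027);print('big len',np.linalg.norm(B[2]-B[0]), np.linalg.norm(B[1]-B[2]))
E
```

```text
[[0.5574 0.2239 0.027 ]
 [0.5335 0.0778 0.027 ]] [[0.5336 0.2274 0.027 ]
 [0.5105 0.0832 0.027 ]] 
outer [[0.5553 0.0765 0.027 ]
 [0.4876 0.0877 0.027 ]] 
flare [[0.5659 0.037  0.027 ]
 [0.4662 0.054  0.027 ]] 
stop [[0.581  0.227  0.034 ]
 [0.5167 0.2405 0.034 ]]
0.1480123995025986 80.6891053346092
0.146079340973798 80.91692367903804
fl width 0.10109064543231082 outer w 0.06861163795368376 slot [ 0.023  -0.0054  0.    ] len 0.15411633059309576
ang by centres 79.73434859522058 [0.5214 0.0821 0.027 ] [[0.5455 0.2256 0.027 ]
 [0.522  0.0805 0.027 ]]
cup [[ 0.6613 -0.1112  0.091 ]
 [ 0.6801 -0.153   0.091 ]
 [ 0.6465 -0.1668  0.091 ]
 [ 0.6258 -0.1258  0.091 ]] [ 0.6535 -0.1392  0.091 ]
0.045895170761935764 -65.79864108089299
0.03632756394913594 -157.72050824532724
0.045934165979493714 116.74945935822367
0.03836841796558433 22.39134817947692
foot [[ 0.6637 -0.0971  0.008 ]
 [ 0.6217 -0.114   0.008 ]
 [ 0.6465 -0.1795  0.008 ]] [ 0.6637 -0.0971  0.008 ]
0.045341174758142685 -158.08110069545077
0.07007343763371048 -69.2554682161942
big len 0.23289594562082253 0.23414273377420658
```

Measured sizes fit: slot ≈ 24 mm, lips ≈ 148 mm, cup 46×37 mm, foot 70×45 mm. The other track is about 230 mm long, so it's the big one. Track origin ≈ (0.522, 0.080), yaw ≈ 80.6°. Cup is at (0.654, -0.139) and its x axis is at ≈ 112.5°. Next I move above the cup.

Request:
{"fn": "move_arm", "kwargs": {"targets": [[0, 0, 0, 0.048, -0.01, 0, 0.8], [0, 0, 0, 0.048, -0.01, 0, 0.8], [0, 0, 0, 0.048, -0.01, 0, 0.8], [0, 0, 0, 0.048, -0.01, 0, 0.8], [0, 0, 0, 0.048, -0.01, 0, 0.8], [0, 0, 0, 0.048, -0.01, 0, 0.8], [0, 0, 0, 0.048, -0.01, 0, 0.8], [0, 0, 0, 0.048, -0.01, 0, 0.8]]}}

```text
clock: 0.95
tool_pos: [0.5424, -0.2278, 0.2452]
tcp_rot: [-3.06, -0.713, 0.0]
force: [0.4, -1.1, 0.7]
width: 0.797
```

Request:
{"fn": "move_arm", "kwargs": {"targets": [[0, 0, 0, 0.048, -0.01, 0, 0.8], [0, 0, 0, 0.048, -0.01, 0, 0.8], [0, 0, 0, 0.045, -0.01, 0, 0.8], [0, 0, -0.137, 0, 0, 0, 0.8], [0, 0, -0.137, 0, 0, 0, 0.8], [0, 0, -0.137, 0, 0, 0, 0.8], [0, 0, -0.137, 0, 0, 0, 0.8], [0, 0, -0.137, 0, 0, 0, 0.8]]}}

```text
clock: 1.75
tool_pos: [0.6542, -0.1401, 0.2448]
tcp_rot: [-2.637, -1.706, 0.001]
force: [0.3, 0.4, -0.8]
width: 0.801
```

Request:
{"fn": "move_arm", "kwargs": {"targets": [[0, 0, -0.137, 0, 0, 0, 0.8], [0, 0, -0.137, 0, 0, 0, 0.8], [0, 0, -0.137, 0, 0, 0, 0.8], [0, 0, -0.137, 0, 0, 0, 0.8], [0, 0, -0.137, 0, 0, 0, 0.8], [0, 0, -0.137, 0, 0, 0, 0.8], [0, 0, 0, 0, 0, 0, 0.8], [0, 0, 0, 0, 0, 0, 0.8]]}}

```text
clock: 2.55
tool_pos: [0.6543, -0.1402, 0.245]
tcp_rot: [-1.749, -2.609, 0.0]
force: [0.6, 0.4, 0.0]
width: 0.8
```

```bash
python3 - <<'E'
from h import *
s=robot.observe();np.save('s1.npy',s,allow_pickle=True)
im=robot.camera('wrist');cv2.imwrite("pics/w1.png",im[:,:,::-1])
im=robot.camera('top');cv2.imwrite("pics/top1.png",im[:,:,::-1])
M=R.from_rotvec(s['tcp_rot']).as_matrix()
print(s['clock'],s['tool_pos'],M.round(3),s['width'],s['qpos'])
E
```

```text
2.55 [ 0.65425082 -0.14016651  0.24501576] [[-0.38   0.925 -0.001]
 [ 0.925  0.38   0.   ]
 [ 0.    -0.    -1.   ]] 0.8000063364682416 [-3.20230384e-01  5.78060490e-01  2.94416264e-01  1.28769583e+00
  2.46689320e-05  8.60579473e-01]
```

View pics/w1.png

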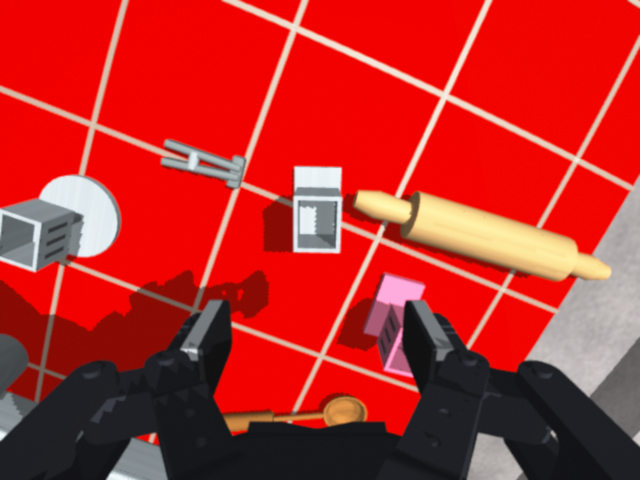

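Cup rim seen at (294–341, 196–252), edges parallel to the image axes, so the yaw is right. Measuring the offset next, plus where the pink cup and the pin sit relative to the fingers.

```bash
python3 - <<'E'
from h import *
np.set_printoptions(precision=4,suppress=True)
s=np.load('s1.npy',allow_pickle=True).item();T=wristT(s);M=R.from_rotvec(s['tcp_rot']).as_matrix()
C=plane('wrist',[(294,195.5),(340.5,195.5),(341.5,253),(294,253)],.091,T);print(C,C.mean(0))
print('cup in tool xy',(C-s['tool_pos'])@M, ((C.mean(0)-s['tool_pos'])@M))
F=plane('wrist',[(295,167),(341,167)],.008,T);print('foot',(F-s['tool_pos'])@M)
P=plane('top',np.array([(325,70),(440,70),(445,165),(322,172)])/6+[310,85],.091);print('pink tool',(P-s['tool_pos'])@M)
W=plane('wrist',[(356,193),(415,195),(412,222)],.025,T);print('pin tool',(W-s['tool_pos'])@M)
E
```

```text
[[ 0.6293 -0.1234  0.091 ]
 [ 0.6614 -0.1102  0.091 ]
 [ 0.68   -0.1514  0.091 ]
 [ 0.6458 -0.1654  0.091 ]] [ 0.6541 -0.1376  0.091 ]
cup in tool xy [[ 0.025  -0.0166  0.154 ]
 [ 0.025   0.018   0.154 ]
 [-0.0202  0.0196  0.154 ]
 [-0.0202 -0.0174  0.154 ]] [0.0024 0.0009 0.154 ]
foot [[ 0.0376 -0.0202  0.237 ]
 [ 0.0376  0.0233  0.237 ]]
pink tool [[-0.0985  0.1098  0.1539]
 [-0.141   0.0932  0.1539]
 [-0.128   0.0569  0.1539]
 [-0.0816  0.0721  0.154 ]]
pin tool [[ 0.0157  0.0364  0.22  ]
 [ 0.014   0.091   0.22  ]
 [-0.0117  0.0901  0.22  ]]
```

Request:
{"fn": "move_arm", "kwargs": {"targets": [[0, 0, 0, 0.002, 0.001, 0.035, 0.75], [0, 0, 0, 0, 0, 0.035, 0.75], [0, 0, 0, 0, 0, 0.035, 0.75], [0, 0, 0, 0, 0, 0.035, 0.75], [0, 0, 0, 0, 0, 0.025, 0.75], [0, 0, 0, 0, 0, 0.017, 0.75], [0, 0, 0, 0, 0, 0, 0.75], [0, 0, 0, 0, 0, 0, 0.75]]}}

```text
clock: 3.45
tool_pos: [0.6547, -0.1381, 0.0637]
tcp_rot: [1.745, 2.612, -0.0]
force: [-0.6, -0.5, 0.7]
width: 0.752
```

Request:
{"fn": "move_arm", "kwargs": {"targets": [[0, 0, 0, 0, 0, 0, 0.2], [0, 0, 0, 0, 0, 0, 0.2], [0, 0, 0, 0, 0, 0, 0.2], [0, 0, 0, 0, 0, 0, 0.2], [0, 0, 0, 0, 0, 0, 0.2], [0, 0, 0, 0, 0, 0, 0.2], [0, 0, 0, 0, 0, 0, 0.2], [0, 0, 0, 0, 0, 0, 0.2]], "squeeze": 40}}

```text
clock: 4.25
tool_pos: [0.6553, -0.1383, 0.0647]
tcp_rot: [1.743, 2.611, 0.001]
force: [-1.2, -0.5, 6.1]
width: 0.419
```

```bash
python3 - <<'E'
from h import *
s=robot.observe();print(s['clock'],s['tool_pos'],s['width'],s['force'])
cv2.imwrite("pics/w2.png",robot.camera('wrist')[:,:,::-1])
E
```

```text
4.25 [ 0.65533735 -0.13828919  0.06470734] 0.41871473004444565 [-1.18632253 -0.51324869  6.139052  ]
```

View pics/w2.png

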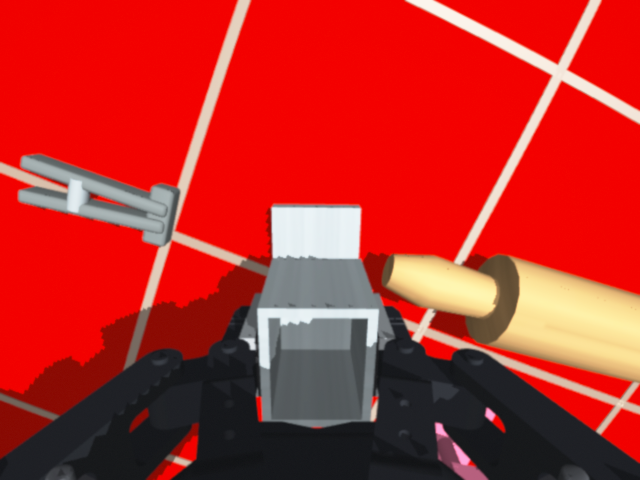

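Gripped: the opening of 0.419 is 35.6 mm, matching the 36 mm cup. The wrist view shows the cup centred between the pads at (318,365), with the foot ahead at (316,230). Now lift and carry to the staging point in front of the flare.

Request:
{"fn": "move_arm", "kwargs": {"targets": [[0, 0, 0, 0, 0, -0.015, 0.2], [0, 0, 0, 0, 0, -0.02, 0.2], [0, 0, 0, 0, 0, -0.015, 0.2], [0, 0, 0, 0.034, -0.018, 0, 0.2], [0, 0, 0, 0.034, -0.018, 0, 0.2], [0, 0, 0, 0.034, -0.018, 0, 0.2], [0, 0, 0, 0.034, -0.018, 0, 0.2], [0, 0, 0, 0.036, -0.018, 0, 0.2]], "squeeze": 60}}

```text
clock: 5.1
tool_pos: [0.5041, -0.013, 0.1134]
tcp_rot: [1.744, 2.613, 0.0]
force: [1.2, -0.0, -1.5]
width: 0.416
```

Request:
{"fn": "move_arm", "kwargs": {"targets": [[0, 0, 0.111, 0, 0, 0, 0.2], [0, 0, 0.111, 0, 0, 0, 0.2], [0, 0, 0.111, 0, 0, 0, 0.2], [0, 0, 0.111, 0, 0, 0, 0.2], [0, 0, 0.111, 0, 0, 0, 0.2], [0, 0, 0, 0, 0, 0, 0.2], [0, 0, 0, 0, 0, 0, 0.2], [0, 0, 0, 0, 0, 0, 0.2]]}}

```text
clock: 5.9
tool_pos: [0.5054, -0.0137, 0.1134]
tcp_rot: [2.39, 2.039, 0.0]
force: [0.0, 0.2, -1.7]
width: 0.414
```

```bash
python3 - <<'E'
from h import *
s=robot.observe();np.save('s3.npy',s,allow_pickle=True);print(s['clock'],s['tool_pos'],s['width'],s['force'],R.from_rotvec(s['tcp_rot']).as_matrix().round(3))
cv2.imwrite("pics/w3.png",robot.camera('wrist')[:,:,::-1])
cv2.imwrite("pics/s3.png",robot.camera('side')[:,:,::-1])
crop("pics/s3.png",200,180,400,380,3,"pics/s3c.png")
E
```

```text
5.9 [ 0.50535857 -0.01372136  0.11335611] 0.4136818469345534 [ 0.04302841  0.16383905 -1.72443444] [[ 0.158  0.987  0.   ]
 [ 0.987 -0.158  0.   ]
 [ 0.     0.    -1.   ]]
```

View pics/w3.png

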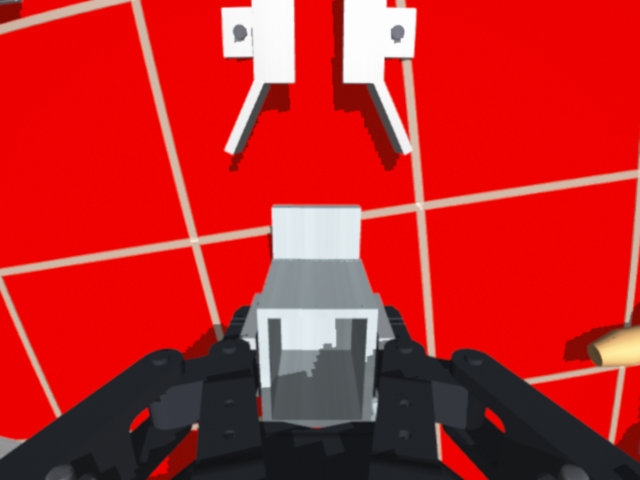

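View pics/s3c.png

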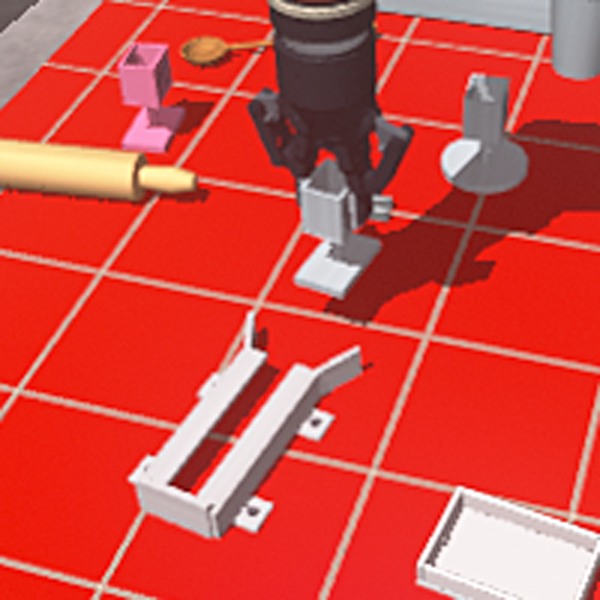

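The foot front is at (272–360, 205) and the lip ends are at (295,83) and (343,83), so it's well centred. Measuring in tool axes.

```bash
python3 - <<'E'
from h import *
np.set_printoptions(precision=4,suppress=True)
s=np.load('s3.npy',allow_pickle=True).item();T=wristT(s);M=R.from_rotvec(s['tcp_rot']).as_matrix()
f=lambda p,z:(plane('wrist',p,z,T)-s['tool_pos'])@M
print('lips in',f([(294.5,83),(343.5,83),(295,5),(343,5)],.027));print('lips out',f([(253,82),(385,83),(253,10),(387,10)],.027))
print('flare',f([(227,152),(410,152)],.027));print('foot',f([(272,206),(360,206)],.0568))
print('rim',f([(258,309),(379,309)],.1398))
E
```

```text
lips in [[ 0.0969 -0.0118  0.0864]
 [ 0.0969  0.014   0.0864]
 [ 0.1345 -0.0111  0.0864]
 [ 0.1346  0.0131  0.0864]]
lips out [[ 0.0975 -0.0337  0.0864]
 [ 0.0971  0.0359  0.0864]
 [ 0.1324 -0.0325  0.0864]
 [ 0.1324  0.0355  0.0864]]
flare [[ 0.0613 -0.0496  0.0864]
 [ 0.0613  0.0513  0.0864]]
foot [[ 0.037  -0.0221  0.0566]
 [ 0.037   0.0212  0.0566]]
rim [[ 0.0232 -0.0173 -0.0264]
 [ 0.0232  0.0183 -0.0264]]
```

Request:
{"fn": "move_arm", "kwargs": {"targets": [[0, 0, 0, 0, 0.001, 0.016, 0.2], [0, 0, 0, 0, 0, 0.016, 0.2], [0, 0, 0, 0, 0, 0.01, 0.2], [0, 0, 0, 0, 0, 0.004, 0.2], [0, 0, 0, 0.02, 0, 0, 0.2], [0, 0, 0, 0.02, 0, 0, 0.2], [0, 0, 0, 0.02, 0, 0, 0.2], [0, 0, 0, 0.02, 0, 0, 0.2]]}}

```text
clock: 6.8
tool_pos: [0.5197, 0.0658, 0.0678]
tcp_rot: [2.392, 2.036, 0.001]
force: [0.8, 0.2, -1.9]
width: 0.413
```

```bash
python3 - <<'E'
from h import *
np.set_printoptions(precision=4,suppress=True)
s=robot.observe();print(s['clock'],s['tool_pos'],s['width'],s['force'],s['qpos'])
cv2.imwrite("pics/w4.png",robot.camera('wrist')[:,:,::-1])
cv2.imwrite("pics/s4.png",robot.camera('side')[:,:,::-1])
crop("pics/s4.png",200,180,400,380,3,"pics/s4c.png")
E
```

```text
6.8 [0.5197 0.0658 0.0678] 0.4133922976521746 [ 0.8434  0.225  -1.8659] [-0.0137  0.4585 -0.4177  0.6939  0.      1.7179]
```

View pics/w4.png

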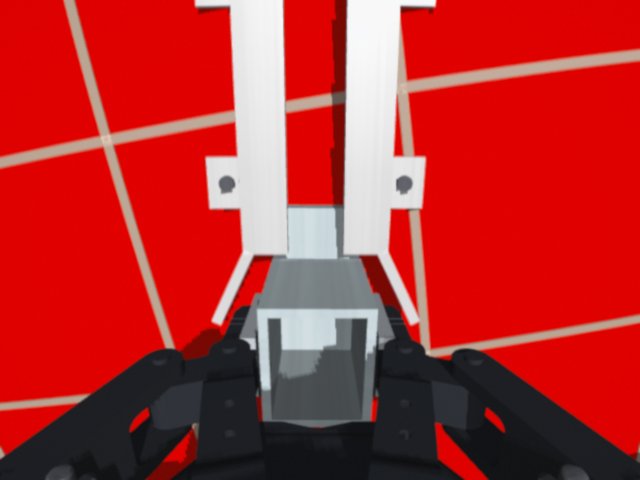

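View pics/s4c.png

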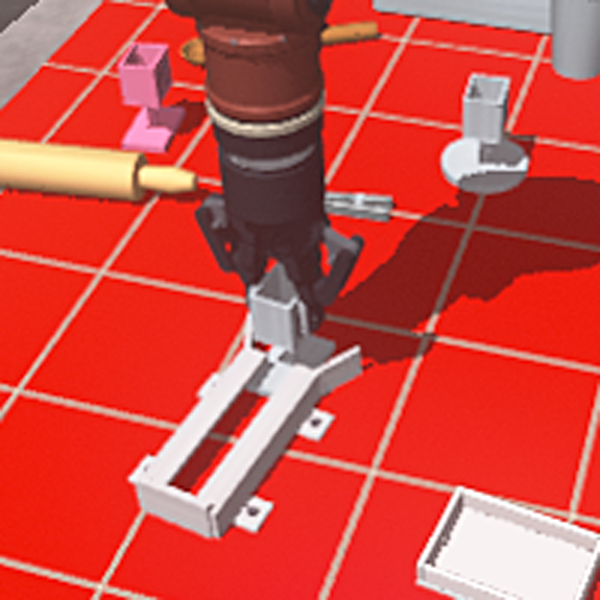

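The foot is under the lips (front edge at (288–343, 205), behind the lip ends at row 254) and centred. Sliding on.

Request:
{"fn": "move_arm", "kwargs": {"targets": [[0, 0, 0, 0.015, 0, 0, 0.2], [0, 0, 0, 0.015, 0, 0, 0.2], [0, 0, 0, 0.015, 0, 0, 0.2], [0, 0, 0, 0.015, 0, 0, 0.2], [0, 0, 0, 0.015, 0, 0, 0.2], [0, 0, 0, 0.015, 0, 0, 0.2], [0, 0, 0, 0.015, 0, 0, 0.2], [0, 0, 0, 0.015, 0, 0, 0.2]]}}

```text
clock: 7.7
tool_pos: [0.5386, 0.1849, 0.0673]
tcp_rot: [-2.393, -2.036, 0.0]
force: [0.5, 0.5, -2.8]
width: 0.415
```

Request:
{"fn": "move_arm", "kwargs": {"targets": [[0, 0, 0, 0.002, 0, 0, 0.2], [0, 0, 0, 0.002, 0, 0, 0.2], [0, 0, 0, 0.002, 0, 0, 0.2], [0, 0, 0, 0.001, 0, 0, 0.2], [0, 0, 0, 0, 0, 0, 0.2], [0, 0, 0, 0, 0, 0, 0.2], [0, 0, 0, 0, 0, 0, 0.2], [0, 0, 0, 0, 0, 0, 0.2]]}}

```text
clock: 8.5
tool_pos: [0.5396, 0.1903, 0.0673]
tcp_rot: [2.393, 2.035, -0.0]
force: [0.1, -0.5, -2.5]
width: 0.416
```

```bash
python3 - <<'E'
from h import *
np.set_printoptions(precision=4,suppress=True)
s=robot.observe();print(s['clock'],s['tool_pos'],s['width'],s['force'],s['qpos'])
cv2.imwrite("pics/w5.png",robot.camera('wrist')[:,:,::-1])
T=wristT(s);M=R.from_rotvec(s['tcp_rot']).as_matrix();print(M)
np.save('s5.npy',s,allow_pickle=True)
E
```

```text
8.5 [0.5396 0.1903 0.0673] 0.4162461761155967 [ 0.1252 -0.4595 -2.464 ] [ 0.2112  0.5346 -0.2815  0.7547 -0.      1.9433]
[[ 0.1606  0.987   0.    ]
 [ 0.987  -0.1606 -0.    ]
 [-0.      0.     -1.    ]]
```

View pics/w5.png

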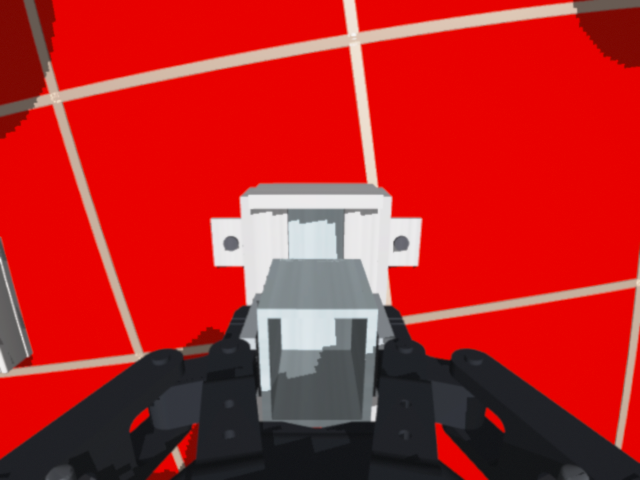

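No contact yet; foot visible just short of the stop face (top edge of stop at row ~205). Nudging forward in 1 mm steps, watching the force.

Request:
{"fn": "move_arm", "kwargs": {"targets": [[0, 0, 0, 0.001, 0, 0, 0.2], [0, 0, 0, 0.001, 0, 0, 0.2], [0, 0, 0, 0.001, 0, 0, 0.2], [0, 0, 0, 0, 0, 0, 0.2], [0, 0, 0, 0, 0, 0, 0.2], [0, 0, 0, 0, 0, 0, 0.2], [0, 0, 0, 0, 0, 0, 0.2], [0, 0, 0, 0, 0, 0, 0.2]]}}

```text
clock: 9.35
tool_pos: [0.54, 0.1934, 0.0673]
tcp_rot: [-2.393, -2.036, 0.0]
force: [0.2, 0.3, -2.7]
width: 0.415
```

Request:
{"fn": "move_arm", "kwargs": {"targets": [[0, 0, 0, 0.001, 0, 0, 0.2], [0, 0, 0, 0.001, 0, 0, 0.2], [0, 0, 0, 0, 0, 0, 0.2], [0, 0, 0, 0, 0, 0, 0.2], [0, 0, 0, 0, 0, 0, 0.2], [0, 0, 0, 0, 0, 0, 0.2], [0, 0, 0, 0, 0, 0, 0.2], [0, 0, 0, 0, 0, 0, 0.2]]}}

```text
clock: 10.15
tool_pos: [0.5403, 0.1951, 0.0673]
tcp_rot: [2.393, 2.035, -0.001]
force: [-0.1, -4.5, -1.0]
width: 0.411
```

The force along the track reads −4.5 N, so the foot has met the stop. Set it down (2.5 mm), open, and rise.

Request:
{"fn": "move_arm", "kwargs": {"targets": [[0, 0, 0, -0.0005, 0, 0.0015, 0.2], [0, 0, 0, 0, 0, 0.001, 0.2], [0, 0, 0, 0, 0, 0, 0.2], [0, 0, 0, 0, 0, 0, 0.5], [0, 0, 0, 0, 0, 0, 0.6], [0, 0, 0, 0, 0, 0, 0.75], [0, 0, 0, 0, 0, 0, 0.75], [0, 0, 0, 0, 0, 0, 0.75]]}}

```text
clock: 10.95
tool_pos: [0.5404, 0.195, 0.0649]
tcp_rot: [-2.393, -2.036, -0.001]
force: [0.7, 0.2, 0.9]
width: 0.752
```

Request:
{"fn": "move_arm", "kwargs": {"targets": [[0, 0, 0, 0, 0, -0.01, 0.75], [0, 0, 0, 0, 0, -0.02, 0.75], [0, 0, 0, 0, 0, -0.03, 0.75], [0, 0, 0, 0, 0, -0.04, 0.75], [0, 0, 0, 0, 0, -0.04, 0.75], [0, 0, 0, 0, 0, -0.03, 0.75], [0, 0, 0, 0, 0, 0, 0.75], [0, 0, 0, 0, 0, 0, 0.75]]}}

```text
clock: 11.75
tool_pos: [0.5406, 0.195, 0.2359]
tcp_rot: [2.392, 2.035, 0.003]
force: [0.7, -0.2, -0.7]
width: 0.751
```

```bash
python3 - <<'E'
from h import *
np.set_printoptions(precision=4,suppress=True)
s=robot.observe();print(s['clock'],s['tool_pos'],s['width'],s['force'])
cv2.imwrite("pics/w6.png",robot.camera('wrist')[:,:,::-1])
cv2.imwrite("pics/s6.png",robot.camera('side')[:,:,::-1])
crop("pics/s6.png",200,180,400,380,3,"pics/s6c.png")
np.save('s6.npy',s,allow_pickle=True)
E
```

```text
11.75 [0.5406 0.195  0.2359] 0.7513585695729001 [ 0.6914 -0.1801 -0.6975]
```

View pics/w6.png

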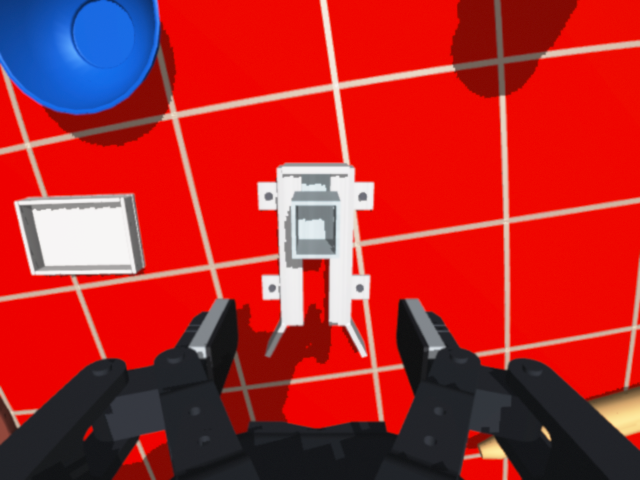

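View pics/s6c.png

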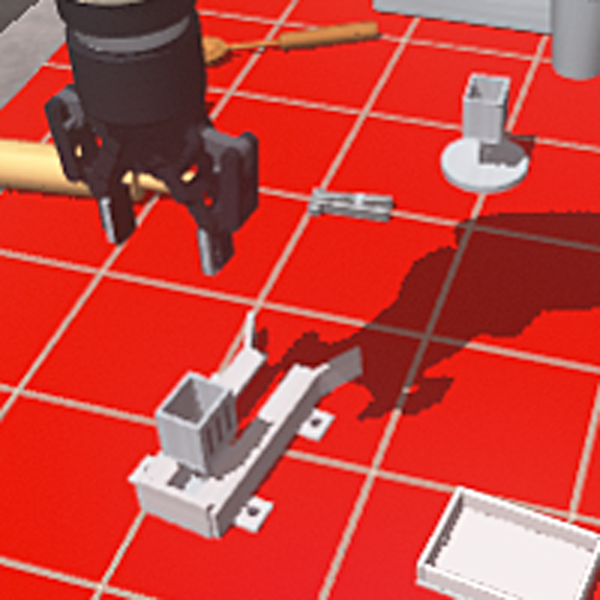

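```bash
python3 - <<'E'
from h import *
np.set_printoptions(precision=4,suppress=True)
s=np.load('s6.npy',allow_pickle=True).item();T=wristT(s);M=R.from_rotvec(s['tcp_rot']).as_matrix()
f=lambda p,z:(plane('wrist',p,z,T)-s['tool_pos'])@M
C=f([(291,202),(339,202),(339.5,258),(291,259)],.091);print(C,C.mean(0))
print('lip out',f([(281,325),(352,325)],.027),'slot',f([(303,325),(329,325)],.027),'stop far',f([(277,166),(354,166)],.034))
E
```

```text
[[ 0.0219 -0.0188  0.1448]
 [ 0.0219  0.016   0.1449]
 [-0.0211  0.0171  0.1449]
 [-0.0219 -0.0196  0.1448]] [ 0.0002 -0.0013  0.1448]
lip out [[-0.114  -0.0356  0.2087]
 [-0.114   0.0348  0.2088]] slot [[-0.1139 -0.0137  0.2087]
 [-0.1139  0.012   0.2088]] stop far [[ 0.0421 -0.0341  0.2018]
 [ 0.0421  0.0317  0.2019]]
```

The cup is 114 mm inward of the lip ends (target 115), under 1 mm off the centre line, upright, and nothing is touching it. The round holder looks unmoved. Handing in.

```bash
python3 - <<'E'
from h import *
print(robot.finish_job(), robot.observe()['clock'])
E
```

```text
the job is handed in; nothing more can be done
the job is handed in; nothing more can be done
```

I put the grey holder with the oblong foot into the smaller track, slid it home to the stop, released it and raised the gripper clear. The job was handed in at about 12 s of the 40 s allowed.

- **Position:** in the last wrist picture the cup centre is about 114 mm inward of the lip ends (target 115 mm). It is within about 1 mm of the centre line, with the rim square to the track.
- **Seating:** I felt about 4.5 N at the stop before letting go. The side view shows the holder upright under the lips.
- **Round-footed holder:** the arm never went near it. It looks unmoved in the side view, but I did not measure its position again.
- **Checks:** no check failed or disagreed. The final check was not independent of the wrist camera calibration, which is good to about 2 mm.

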